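Lock an LED light's diffuser cover with a push rivet

ROBOT

A 7-joint arm with a two-finger parallel gripper is mounted at the origin on the work surface; the furniture and walls round the work are solid. World frame = base frame: x ahead of the robot, y to its left, z up, the work surface at z = 0. Lengths are in m, angles in rad, forces in N, time in s.
With the tool pointing down it reaches from about 0.425 to 0.925 m from the base axis. Payload 6.8 kg.
Tool frame: the origin (TCP) lies on the centre line of the jaws, within the pads' length; the fingertips stand 14 mm ahead of it and the grasp point (between the pads) lies 5 mm behind it (r.nose_length is the distance from the TCP to the fingertips, in m); z points along the fingers, y is the direction in which the jaws open and shut (so a half turn about z gives the same grasp; the last joint's range is limited). The gripper opens to 85 mm and grips with 20 to 120 N. Pads are 22 mm wide; open, the fingers measure 114 mm over their backs; the gripper's body (76 mm by 85 mm) begins 54 mm behind the grasp point. The pads swing forward as they close: fully open they stand 13 mm farther back than shut.
Start: joints at [1.071, 0.477, 0.022, 1.555, -0.011, 1.109, -0.083], TCP at [0.258, -0.624, 0.245] pointing down, gripper open.
Joint ranges: [-2.96, 2.96], [-0.34, 2.1], [-1.41, 1.46], [0.24, 2.44], [-1.37, 4.51], [0.17, 1.92], [-2.96, 2.96]. Speed limits (rad/s): [2.39, 2.39, 3.14, 3.14, 3.14, 3.14, 3.14].

INTERFACE

Orientations are given as a rotation vector (axis times angle).
In Python, from bench import r, imaging, look_for, outline_of gives the robot as it stands. The module is installed in compiled form; this text tells all that it offers.
- The arm moves only by the tool carry_out, never from a script. Its arguments are lists of equal length, an entry for each row: "offset": the shift along the tool's x, y, z as a fraction of full scale, a list of three; "turn": the turn, a rotation vector about the tool's x, y, z as a fraction of full scale, a list of three. A call has 1 to 8 rows; each row is the pose to reach, as a shift and turn from the pose commanded when the call began, along the tool's axes at that moment; what a row does not reach only later rows make up. Full scale, the value 1, is 0.5 m for a shift and 1.5 rad for a turn. A row lasts 1/10 s, in which the tool goes at most 50 mm and 8.59 degrees, less where a joint would pass 70% of its speed; a pose out of reach is approached as far as the arm can. A call with a number of a shift or a turn outside -1 to 1 is refused whole. A call with a gripper value outside its range is refused whole. "hand" is the closure, from 0 (fully open) to 1 (shut), set as the call begins (left out, the last holds). The fingers move at their own pace and stop on an object; "force" is the grip in N (left out, the last holds). Time passes only in rows, so rows that repeat a pose let the fingers close. It gives the time, the measured TCP pose, the force and the opening at its end, in the units of the state.
- r.get_obs(): the state, without advancing time (a new reading comes with each control period).
- imaging.grab_frame(name): name is "side" or "top" or "wrist"; returns a dict with "pixels" (400x640x3 uint8, red, green, blue), "fx", "fy", "cx", "cy" (pixels), "R" (3x3) and "t" (3): a world point X has camera coordinates R X + t. Camera axes: x right, y down, z forward; pixel columns grow to the right and rows downward; lengths in m; the calibration is good to about 2 mm. The wrist camera is an equidistant fisheye: a pixel r from the principal point sees the ray r / f radians off the axis. A picture is of the moment at which its call begins. There is no depth.
- r.hand_in(): hands the job in, once; it reports no verdict.
Trained networks look in the newest picture that a camera, given by its name, has taken for a name from the list of things; names that differ only in an ending like _2 or _b are one class to them, and where a whole thing is asked for, a point or a joint stands for the part that bears it (a point fixed in the world has none). Each returns a list of dicts, best first, with "score" (0 to 1); they miss things now and then, are a little off and sometimes report something else, mostly with a low value. They report only what shows in the picture. A call takes as long as a camera call. They do not tell look-alikes from the thing itself.
- look_for(query, camera): "xyz" ([x, y, z] in m, in the coordinates of the camera as it stood for that picture, good to about 4 mm: the middle of the surface that is visible of it).
- outline_of(query, camera): "region" (400x640 bool, what is visible of it).
The state is a dict: "clock": time; "joints": joint angles; "qvel": joint speeds; "tau": joint torques, N m; "tcp_pos": TCP position; "orientation": TCP orientation; "contact_force": force on the tool from outside, world axes, zero at the start; "moment": the same for the moment, N m; "grip_width": finger opening in m.
Only numpy, scipy, OpenCV 4.12 (cv2) and the standard library are available. Lean on these libraries where they do the work, as an engineer would, in place of code of your own. Each camera call takes 0.05 s, during which the arm holds its last target. There are 200 camera calls.

TASK

The diffuser cover of the small LED light is still loose at its single front ear. Take the spare push rivet from the blue parts block, set it through the ear and the lug below it, and then press its pin flush so that it spreads and keeps the cover held down when you let go. Press slowly and gently, only until the pin is home, because the ear cracks if it is forced, and leave the other things on the table where they are.

Things in the scene. Friction and masses are not known exactly. Their poses are not given: they have to be found in the camera images.
- rivet: White nylon push rivet, 34 g, upright in the blue block. From the top: dark pin 11 mm across, standing 8 mm out of a white hub 20 mm across, 7 mm high (grip it here); flange 28 mm across, 2.5 mm thick; shank 12 mm across, 13 mm long; four legs tapering to a nose 8 mm across, 23.5 mm below the flange. Pressing the pin drives the legs apart. Origin: centre of the flange's underside; z up.
- rivet_pin (a joint): How far the pin is pressed, in m: 0 = 8 mm proud of the hub, 0.008 = flush with it, where it stops hard. It slides against a friction of about 9 N, stays where left, and spreads the legs to 19 mm across; once spread the rivet goes through no hole.
- pin_top (a point): Centre of the top face of the rivet's pin (17.5 mm above the flange's underside while the pin is up, 9.5 mm when flush).
- light: Housing of a small LED light lying on its back, fixed: dark grey, 130 x 160 mm, 40 mm high, with fins and a knob on either side. Origin: centre of the underside; -x points to the front edge, where a round lug (34 mm across) stands out under the cover's ear; z up.
- cover_angle (a joint): Angle of the cover about its back edge, in rad (the ear is 160 mm from that line). About 0.031 = loose, as found, the ear sprung 5 mm too high by a foam gasket; 0 = level, where a set rivet holds it, ear and lug 5 mm apart. Negative = pushed lower; there the gasket soon bottoms out and the force climbs fast. It gives several mm under a pressing finger and rises again unless held.
- ear_hole (a point): Centre of the 16 mm hole in the cover's ear, on the ear's top face; the ear is 4 mm thick. Moves with the cover; its z is the cover's normal.
- lug_hole (a point): Centre of the 13.6 mm hole in the housing's fixed lug, on the lug's top face, 40 mm above the table, straight below the ear's hole. The lug is 4 mm thick and open below.
- block: Blue parts block, fixed, 82 x 40 mm on top and 32 mm high, on a base plate 92 x 50 mm; two holes 44 mm apart along its x axis, the rivet in one. Origin: centre of the underside. A dark tool box, about 0.16 m high, stands on the table behind and between block and light, its near corner about 0.45 m straight ahead of the robot; carry the rivet round in front of it.
- clamp: Orange spring clamp lying flat, about 53 x 111 x 15 mm, loose. Origin: centre of its underside. To be left alone.
- gaffer_roll: Small black roll of tape lying flat, about 60 mm across and 19 mm high, loose. Origin: centre of its underside. To be left alone.
- clip_box: Small pink box, 30 x 45 x 18 mm, loose. Origin: centre of its underside. To be left alone.
- cover: Silver-grey diffuser frame with a white sheet, 134 x 164 x 4 mm, lying on the light; one round ear, 34 mm across, at the front edge; two rivets already set, their pins flush, hold its back edge. Origin: middle of the back edge's hinge line, at the frame's underside; x as the light's, 160 mm from the ear's hole. Brittle: its ear cracks if more than 22 N bears on it.
There are look-alikes about, which are no part of the job. There is more than one size of the rivet; the one meant has the size given above.

How it is judged:
By the outcome, as a careful person would: the job done as asked, in the order asked, and still so for the second after the job is handed in, with the robot touching nothing.
It also fails if it takes over 54 s, if anything falls off the work surface, if the arm or the gripper's body presses on something with over 40 N, if the wrist force passes 120 N, or if a joint passes its speed limit or range.

## Working session

There is one attempt and no reset: what is moved stays moved. The work goes in short steps, Python scripts to look and compute and a tool call to move; the robot and the scene stay as the last step left them, time stands still between calls to the robot, and variables do not carry over. Pictures are saved under pics/ and viewed, about 8 in all and at most 12, crops included, and the job is handed in when it is done.

Besides the shell and the picture viewer there is one more tool, called after "Call:" as name(argument=value, ...) on one line, values as JSON. carry_out: Moves the arm, as the interface text tells. Shift numbers are shares of 0.5 m and turn numbers shares of 1.5 rad, none past 1 either way. Its arguments: {"type":"object","properties":{"offset":{"type":"array","items":{"type":"array","items":{"type":"number","minimum":-1,"maximum":1}}},"turn":{"type":"array","items":{"type":"array","items":{"type":"number","minimum":-1,"maximum":1}}},"hand":{"type":"number"},"force":{"type":"number"}},"required":["offset","turn"]}

```bash
mkdir -p pics
cat > h.py <<'E'
import numpy as np, cv2
from bench import r, imaging, look_for, outline_of
from scipy.spatial.transform import Rotation as Ro
def save(f,n,crop=None,k=1):
    p=f["pixels"][:,:,::-1]
    if crop: a,b,c,d=crop; p=p[b:d,a:c]
    cv2.imwrite("pics/"+n,cv2.resize(np.ascontiguousarray(p),None,fx=k,fy=k,interpolation=cv2.INTER_CUBIC))
def w(f,x): return np.array(f["R"]).T@(np.array(x)-np.array(f["t"]))
def pix(f,X):
    c=np.array(f["R"])@np.array(X)+f["t"]; return f["fx"]*c[0]/c[2]+f["cx"],f["fy"]*c[1]/c[2]+f["cy"]
def onplane(f,u,v,z,fish=False):
    a=np.array([(u-f["cx"])/f["fx"],(v-f["cy"])/f["fy"]])
    if fish:
        th=np.hypot(*a); d=np.array([*(a/th*np.sin(th)),np.cos(th)]) if th>1e-9 else np.array([0,0,1.])
    else: d=np.array([*a,1])
    R=np.array(f["R"]); d=R.T@d; o=-R.T@np.array(f["t"])
    return o+d*(z-o[2])/d[2]
def wpix(f,X):
    c=np.array(f["R"])@np.array(X)+f["t"]; n=np.hypot(c[0],c[1]); th=np.arctan2(n,c[2])
    return f["fx"]*th*c[0]/n+f["cx"],f["fy"]*th*c[1]/n+f["cy"]
def st():
    o=r.get_obs(); print({k:np.round(o[k],4).tolist() for k in("clock","tcp_pos","orientation","contact_force","grip_width","joints")}); return o
E
python3 - <<'E'
from h import *
st()
for c in("top","side"):
    f=imaging.grab_frame(c); save(f,c+"0.png")
    print(c,np.round(-np.array(f["R"]).T@np.array(f["t"]),3),f["fx"])
    for q in("rivet","light","block","clamp","cover","clip_box","gaffer_roll"):
        for d in look_for(q,c):
            X=w(f,d["xyz"]); print(q,round(d["score"],2),np.round(X,3),np.round(pix(f,X)))
E
```

```text
{'clock': 0.0, 'tcp_pos': [0.2575, -0.6234, 0.2443], 'orientation': [-3.0798, -0.6111, 0.0008], 'contact_force': [-0.2092, -0.5142, -0.3066], 'grip_width': 0.0853, 'joints': [1.0709, 0.4778, 0.0223, 1.5564, -0.0115, 1.1093, -0.0831]}
top [0.311 0.066 1.381] 519.9422903786618
rivet 0.49 [ 0.522 -0.18   0.045] [426. 183.]
rivet 0.4 [ 0.407 -0.245  0.042] [453. 227.]
light 0.7 [0.479 0.22  0.052] [272. 202.]
block 0.9 [ 0.417 -0.215  0.031] [440. 223.]
clamp 0.58 [0.382 0.033 0.012] [345. 239.]
clamp 0.45 [0.485 0.225 0.049] [270. 200.]
cover 0.96 [0.482 0.225 0.053] [270. 201.]
clip_box 0.64 [0.487 0.221 0.057] [271. 199.]
clip_box 0.61 [ 0.465 -0.104  0.016] [396. 207.]
clip_box 0.21 [ 0.421 -0.214  0.032] [440. 222.]
gaffer_roll 0.56 [ 0.394 -0.064  0.016] [382. 234.]
side [ 0.46  -0.644  0.559] 374.2559791634884
rivet 0.79 [ 0.518 -0.19   0.041] [354. 288.]
rivet 0.62 [ 0.41  -0.251  0.04 ] [291. 315.]
light 0.67 [0.437 0.213 0.051] [315. 167.]
block 0.75 [ 0.426 -0.237  0.03 ] [302. 312.]
block 0.52 [ 0.458 -0.113  0.019] [321. 265.]
block 0.24 [0.381 0.024 0.012] [289. 223.]
clamp 0.73 [0.384 0.023 0.01 ] [290. 224.]
cover 0.55 [0.453 0.234 0.047] [322. 164.]
cover 0.29 [0.446 0.214 0.055] [319. 166.]
clip_box 0.91 [ 0.459 -0.116  0.017] [322. 267.]
gaffer_roll 0.75 [ 0.395 -0.083  0.017] [291. 254.]
```

Run:
```python
import cv2,numpy as np
a=cv2.imread("pics/top0.png")[120:280,220:500];b=cv2.imread("pics/side0.png")[120:360,200:440]
a=cv2.resize(a,None,fx=2.85,fy=2.85,interpolation=cv2.INTER_CUBIC)
cv2.imwrite("pics/a.png",a);cv2.imwrite("pics/b.png",cv2.resize(b,None,fx=2.5,fy=2.5,interpolation=cv2.INTER_CUBIC))
```

```text
(no output)
```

View pics/a.png

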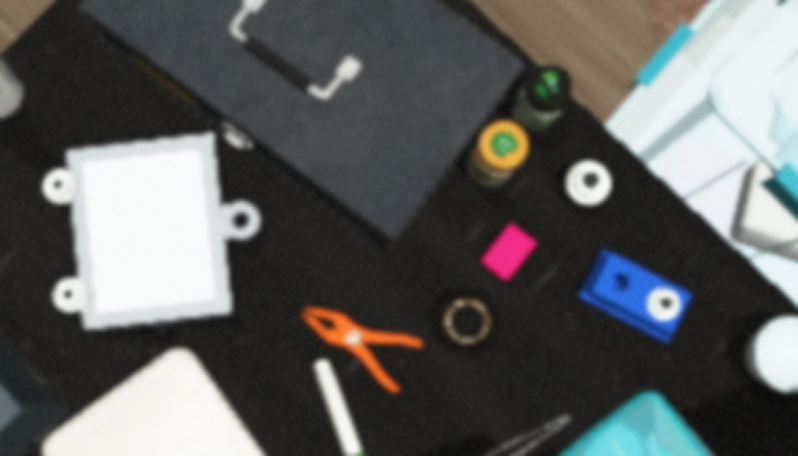

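View pics/b.png

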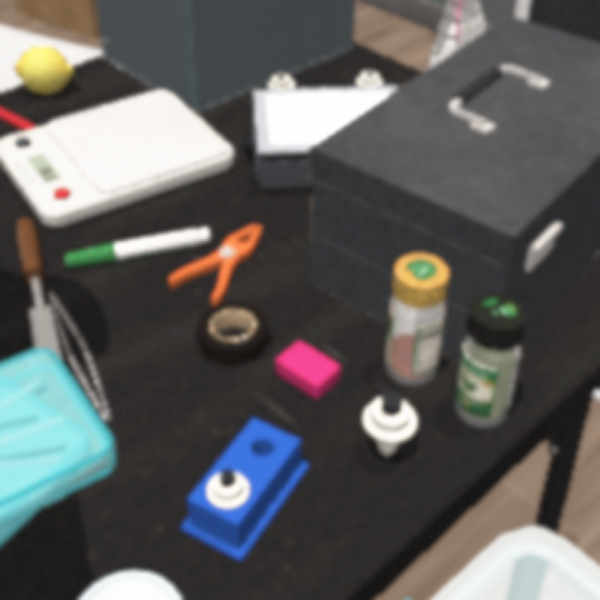

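The rivet in the blue block is at side px (291,315) and top px (453,227). A second rivet stands free at side px (354,288) and looks larger (flange about 40 mm against about 30 mm), so the one in the block fits the description. I'll check this in a close-up. The light's ear is at top px (304,197), beside the tool box. The clamp, roll and pink box lie between.

Run:
```python
from h import *
f=imaging.grab_frame("top")
T=lambda x,y,z:np.round(onplane(f,220+x/2.85,120+y/2.85,z),3)
print("ear",T(240,220,.054),"rivet",T(664,303,.042),"blockhole",T(622,282,.032),"big",T(588,183,.05))
print("back rivets",T(60,186,.05),T(68,296,.05))
print("box corner, left pt, right pt",T(390,242,.16),T(80,5,.16),T(525,68,.16))
o=r.get_obs(); R=Ro.from_rotvec(o["orientation"]).as_matrix(); print(np.round(R,3)); print(r.nose_length)
for q in("ear_hole","lug_hole","pin_top"):
  for c in("top","side"):
    g=imaging.grab_frame(c)
    for d in look_for(q,c): X=w(g,d["xyz"]); print(q,c,round(d["score"],2),np.round(X,3),np.round(pix(g,X)))
wf=imaging.grab_frame("wrist"); C=np.array(wf["R"]); print("cam in tool",np.round(R.T@(-C.T@wf["t"]-o["tcp_pos"]),4)); print(np.round(R.T@C.T,3),wf["fx"],wf["cx"],wf["cy"])
```

```text
ear [0.49  0.136 0.054] rivet [ 0.409 -0.246  0.042] blockhole [ 0.429 -0.211  0.032] big [ 0.518 -0.18   0.05 ]
back rivets [0.525 0.3   0.05 ] [0.424 0.292 0.05 ]
box corner, left pt, right pt [0.455 0.006 0.16 ] [0.662 0.264 0.16 ] [ 0.6   -0.111  0.16 ]
[[ 0.924  0.382  0.   ]
 [ 0.382 -0.924 -0.   ]
 [-0.     0.    -1.   ]]
0.014
ear_hole top 0.9 [0.482 0.22  0.051] [272. 201.]
ear_hole side 0.67 [0.447 0.231 0.048] [319. 165.]
lug_hole top 0.72 [0.482 0.218 0.055] [272. 201.]
lug_hole side 0.97 [0.444 0.214 0.054] [318. 166.]
pin_top side 0.55 [ 0.404 -0.244  0.049] [288. 308.]
pin_top side 0.41 [ 0.521 -0.186  0.058] [356. 280.]
cam in tool [ 0.0758 -0.0005 -0.129 ]
[[ 0.    -0.957 -0.292]
 [ 1.    -0.     0.   ]
 [-0.    -0.292  0.957]] 309.70691628693146 322.5958839432914 201.42361995707162
```

Call:
carry_out(offset=[[0.568,-0.582,0.08],[0.568,-0.582,0.08],[0.568,-0.582,0.08],[0.568,-0.582,0.08],[0.568,-0.582,0.08],[0.568,-0.582,0.148],[0.568,-0.582,0.148],[0.568,-0.582,0.148]], turn=[[0,0,-0.838],[0,0,-0.838],[0,0,-0.838],[0,0,-0.838],[0,0,-0.838],[0,0,-0.838],[0,0,-0.838],[0,0,-0.838]])

```text
clock: 2.3
tcp_pos: [0.4042, -0.2586, 0.176]
orientation: [2.19, 2.25, 0.0]
contact_force: [1.6, -0.6, -0.3]
grip_width: 0.0855
```

```bash
python3 -c "
from h import *
st()"
```

```text
{'clock': 2.3, 'tcp_pos': [0.4042, -0.2586, 0.176], 'orientation': [2.1905, 2.2498, 0.0003], 'contact_force': [1.6069, -0.5841, -0.3245], 'grip_width': 0.0855, 'joints': [0.7614, 0.2688, -0.3724, 2.0604, 0.1315, 0.8328, 0.3394]}
```

Call:
carry_out(offset=[[0,0,0],[0,0,0],[0,0,0],[0,0,0]], turn=[[0,0,0],[0,0,0],[0,0,0],[0,0,0]], hand=0.5, force=25)

```text
clock: 2.7
tcp_pos: [0.4033, -0.2617, 0.1763]
orientation: [2.201, 2.24, -0.0]
contact_force: [-0.2, 0.4, 0.5]
grip_width: 0.0431
```

Run:
```python
from h import *
st()
f=imaging.grab_frame("wrist"); 
for q in("rivet","pin_top","block"):
  for d in look_for(q,"wrist"):
    X=w(f,d["xyz"]); print(q,round(d["score"],2),np.round(X,4),np.round(wpix(f,X)))
print(wpix(f,[.409,-.246,.0345]),wpix(f,[.409,-.246,.0495]))
u,v=map(int,wpix(f,[.409,-.246,.04])); print(u,v)
u=min(max(u,100),540);v=min(max(v,75),325)
save(f,"w1.png",(u-100,v-75,u+100,v+75),4)
print(u,v)
```

```text
{'clock': 2.7, 'tcp_pos': [0.4033, -0.2617, 0.1763], 'orientation': [2.2011, 2.2403, -0.0004], 'contact_force': [-0.247, 0.4269, 0.5283], 'grip_width': 0.0431, 'joints': [0.7644, 0.2698, -0.3685, 2.0578, 0.1307, 0.8348, 0.3378]}
rivet 0.82 [ 0.5175 -0.1833  0.044 ] [452. 114.]
rivet 0.67 [ 0.4123 -0.2415  0.0389] [332. 173.]
pin_top 0.67 [ 0.5201 -0.1862  0.0584] [461. 118.]
pin_top 0.48 [ 0.4104 -0.2449  0.0469] [330. 179.]
block 0.94 [ 0.4239 -0.2173  0.0344] [346. 145.]
(np.float64(327.7991936913518), np.float64(176.73543034666898)) (np.float64(328.12792953067554), np.float64(180.56891580754643))
327 178
327 178
```

View pics/w1.png

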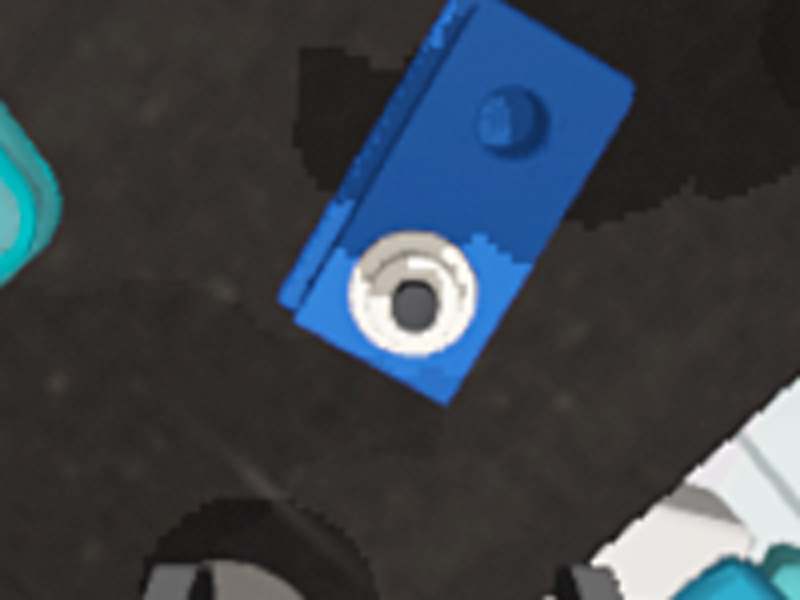

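The crop shows the block rivet: flange centre at crop (413,294), pin at (415,305). The flange is about 32 px across, or 28 mm, which matches the given size.

Run:
```python
from h import *
o=st(); f=imaging.grab_frame("wrist")
a=onplane(f,330.75,179.25,.0495,1); b=onplane(f,330.25,176.5,.0345,1); print(a,b)
R=Ro.from_rotvec(o["orientation"]).as_matrix(); print(np.round(R,3))
g=(a+b)/2; g[2]=.09; print(R.T@(g-o["tcp_pos"]), "shares",R.T@(g-o["tcp_pos"])/.5)
```

```text
{'clock': 2.9, 'tcp_pos': [0.4034, -0.2609, 0.1761], 'orientation': [2.1997, 2.2425, -0.0001], 'contact_force': [0.8658, -0.2949, -0.3975], 'grip_width': 0.0427, 'joints': [0.764, 0.2699, -0.3697, 2.0584, 0.1306, 0.8347, 0.3379]}
[ 0.41124805 -0.24387577  0.0495    ] [ 0.41123884 -0.24480225  0.0345    ]
[[-0.019  1.     0.   ]
 [ 1.     0.019 -0.   ]
 [-0.     0.    -1.   ]]
[0.01641259 0.00809561 0.08606497] shares [0.03282518 0.01619122 0.17212995]
```

Call:
carry_out(offset=[[0.0328,0.0162,0.1],[0.0328,0.0162,0.172],[0.0328,0.0162,0.172],[0.0328,0.0162,0.172]], turn=[[0,0,0],[0,0,0],[0,0,0],[0,0,0]])

```text
clock: 3.35
tcp_pos: [0.4112, -0.2437, 0.0902]
orientation: [-2.197, -2.244, 0.001]
contact_force: [0.3, 0.2, 0.8]
grip_width: 0.0426
```

Run:
```python
from h import *
o=st(); f=imaging.grab_frame("wrist")
u,v=wpix(f,[.4112,-.2443,.042]);print(u,v)
u,v=int(u),int(v); v=min(v,340);save(f,"w2.png",(u-80,v-60,u+80,v+60),4.5);print(u,v)
```

```text
{'clock': 3.35, 'tcp_pos': [0.4112, -0.2437, 0.0902], 'orientation': [-2.1972, -2.2436, 0.0006], 'contact_force': [0.3384, 0.1735, 0.7942], 'grip_width': 0.0426, 'joints': [0.6922, 0.4044, -0.3438, 2.1263, 0.222, 0.6455, 0.2165]}
320.9313678244799 235.21781254177944
320 235
```

View pics/w2.png

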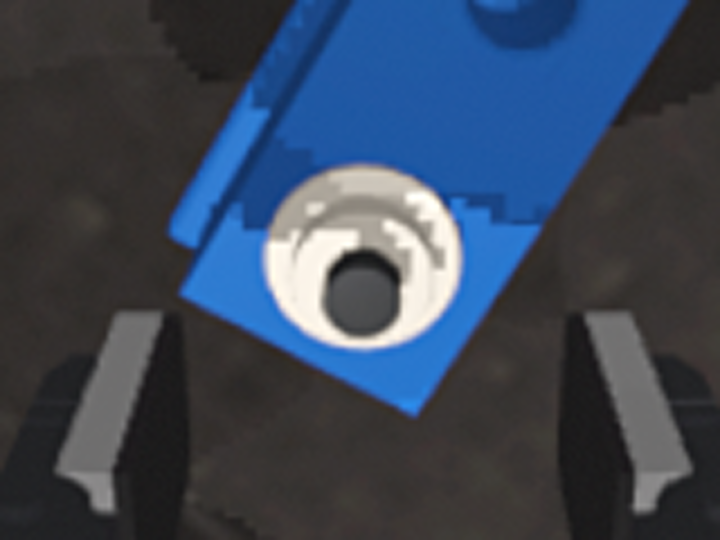

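Run:
```python
from h import *
o=r.get_obs(); f=imaging.grab_frame("wrist")
print("pin",onplane(f,320.4,240.3,.0495,1),"flange",onplane(f,240+363/4.5,175+258/4.5,.0335,1))
R=Ro.from_rotvec(o["orientation"]).as_matrix(); p=np.array(o["tcp_pos"]); print(p)
for zt in(0,.004,.008,.012,.014):
    print(zt,[np.round((np.array(wpix(f,p+R@[x,y,zt]))-[240,175])*4.5) for x,y in((.011,-.0213),(-.011,-.0213),(.011,.0213),(-.011,.0213))])
```

```text
pin [ 0.41190968 -0.24548116  0.0495    ] flange [ 0.41205285 -0.24698092  0.0335    ]
[ 0.41211352 -0.24423519  0.09118566]
0 [array([157., 350.]), array([170., 526.]), array([568., 350.]), array([556., 526.])]
0.004 [array([162., 333.]), array([175., 506.]), array([563., 333.]), array([551., 507.])]
0.008 [array([167., 317.]), array([179., 488.]), array([558., 317.]), array([547., 488.])]
0.012 [array([172., 302.]), array([183., 470.]), array([554., 302.]), array([544., 470.])]
0.014 [array([174., 295.]), array([185., 461.]), array([551., 295.]), array([542., 462.])]
```

Call:
carry_out(offset=[[-0.003,0,0.06],[-0.003,0,0.08],[-0.003,0,0.087],[-0.003,0,0.087]], turn=[[0,0,0],[0,0,0],[0,0,0],[0,0,0]])

```text
clock: 3.85
tcp_pos: [0.4117, -0.2452, 0.047]
orientation: [2.198, 2.244, 0.0]
contact_force: [-0.5, 0.1, -0.8]
grip_width: 0.0425
```

Call:
carry_out(offset=[[0,0,0],[0,0,0],[0,0,0],[0,0,0],[0,0,0]], turn=[[0,0,0],[0,0,0],[0,0,0],[0,0,0],[0,0,0]], hand=1, force=40)

```text
clock: 4.35
tcp_pos: [0.4114, -0.2456, 0.0485]
orientation: [2.198, 2.244, -0.002]
contact_force: [-6.7, 1.8, 21.4]
grip_width: 0.017
```

Call:
carry_out(offset=[[0,0,-0.003],[0,0,-0.003]], turn=[[0,0,0],[0,0,0]])

```text
clock: 4.55
tcp_pos: [0.4113, -0.2452, 0.0487]
orientation: [2.198, 2.244, -0.0]
contact_force: [-3.8, 1.1, 6.6]
grip_width: 0.0169
```

Run:
```python
from h import *
o=st(); f=imaging.grab_frame("wrist")
save(f,"w3.png",(240,190,400,310),4.5)
```

```text
{'clock': 4.55, 'tcp_pos': [0.4113, -0.2452, 0.0487], 'orientation': [2.1978, 2.2441, -0.0005], 'contact_force': [-3.8198, 1.0512, 6.572], 'grip_width': 0.0169, 'joints': [0.6643, 0.4783, -0.3111, 2.146, 0.2723, 0.5534, 0.174]}
```

View pics/w3.png

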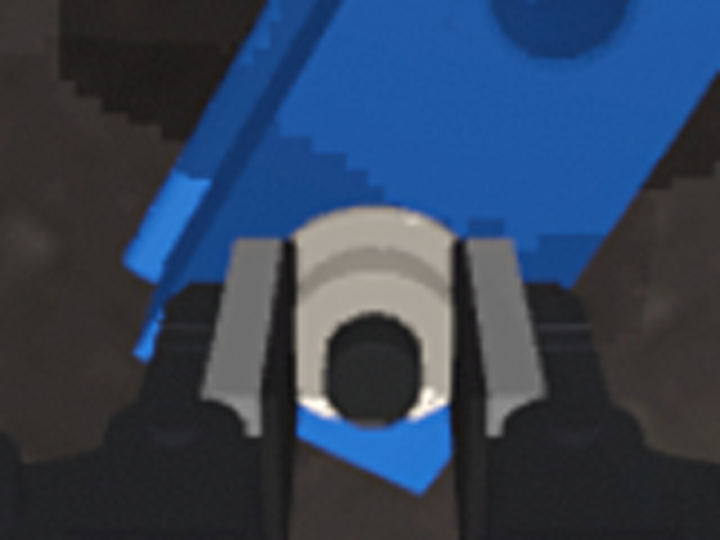

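Call:
carry_out(offset=[[0,0,-0.01],[0,0,-0.04],[0,0,-0.1],[0,0,-0.2],[0,0,-0.3],[0,0,-0.36],[0,0,-0.36]], turn=[[0,0,0],[0,0,0],[0,0,0],[0,0,0],[0,0,0],[0,0,0],[0,0,0]])

```text
clock: 5.3
tcp_pos: [0.4144, -0.2462, 0.2329]
orientation: [2.191, 2.238, 0.004]
contact_force: [0.7, 0.3, -0.8]
grip_width: 0.0171
```

Run:
```python
from h import *
o=st(); f=imaging.grab_frame("wrist"); s=imaging.grab_frame("side")
u,v=map(int,pix(s,np.array(o["tcp_pos"])-[0,0,.02])); print(u,v)
a=f["pixels"][190:310,240:400,::-1]; b=s["pixels"][v-35:v+35,u-35:u+35,::-1]
cv2.imwrite("pics/g.png",np.hstack([cv2.resize(a,(480,360),interpolation=2),cv2.resize(b,(360,360),interpolation=2)])[:, :800])
R=Ro.from_rotvec(o["orientation"]).as_matrix(); p=np.array(o["tcp_pos"]); print(np.round(R,3))
c=np.array(f["R"]); print(R.T@(-c.T@f["t"]-p))
```

```text
{'clock': 5.3, 'tcp_pos': [0.4144, -0.2462, 0.2329], 'orientation': [2.1913, 2.2377, 0.004], 'contact_force': [0.739, 0.2872, -0.7706], 'grip_width': 0.0171, 'joints': [0.7653, 0.1952, -0.4032, 2.0018, 0.0954, 0.9521, 0.3352]}
290 234
[[-0.021  1.     0.009]
 [ 1.     0.021 -0.005]
 [-0.005  0.009 -1.   ]]
[ 0.07562281  0.00072519 -0.12903576]
```

View pics/g.png

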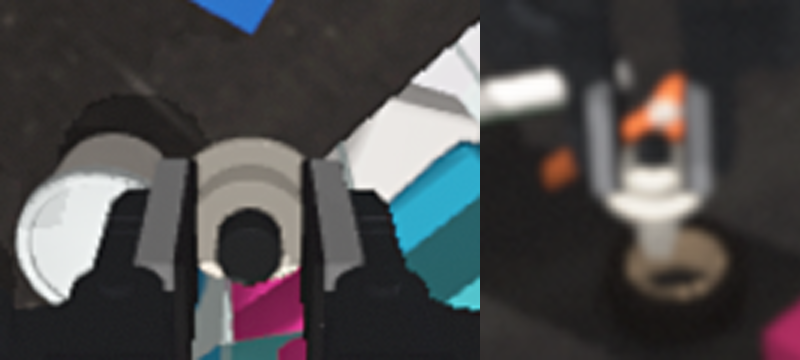

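Run:
```python
from h import *
o=st(); f=imaging.grab_frame("wrist"); R=Ro.from_rotvec(o["orientation"]).as_matrix(); p=np.array(o["tcp_pos"])
def tool(u,v,z):
    C=R.T@np.array(f["R"]).T; a=np.array([(u-f["cx"])/f["fx"],(v-f["cy"])/f["fy"]]); th=np.hypot(*a)
    d=C@np.array([*(a/th*np.sin(th)),np.cos(th)]); c0=R.T@(-np.array(f["R"]).T@f["t"]-p); return c0+d*(z-c0[2])/d[2]
# pin edges left/right/front/back ; flange left top edge
for n,u,v,z in(("pin",249,245,-.0008),("pintop edge",249,207,-.0008),("flange front",249,137,.0142)):
    print(n,tool(240+u/3,190+v/3,z))
hsv=cv2.cvtColor(f["pixels"],cv2.COLOR_RGB2GRAY); print(hsv[255:290,323].tolist()); print(hsv[272,300:346].tolist())
```

```text
{'clock': 5.4, 'tcp_pos': [0.4118, -0.2452, 0.2285], 'orientation': [2.1967, 2.2431, 0.0006], 'contact_force': [0.1995, 0.0229, -0.541], 'grip_width': 0.0171, 'joints': [0.7646, 0.2, -0.4023, 2.0074, 0.0963, 0.95, 0.3344]}
pin [ 0.00148327  0.00113794 -0.0008    ]
pintop edge [ 0.00832307  0.00113418 -0.0008    ]
flange front [0.01371478 0.00117682 0.0142    ]
[159, 159, 163, 160, 71, 25, 28, 31, 32, 30, 32, 43, 40, 38, 39, 38, 39, 39, 38, 37, 38, 38, 38, 38, 39, 39, 38, 39, 56, 61, 63, 74, 74, 75, 75]
[25, 27, 27, 24, 17, 48, 150, 162, 160, 160, 160, 138, 85, 38, 36, 37, 37, 38, 39, 37, 37, 38, 38, 39, 39, 40, 39, 39, 38, 38, 39, 37, 35, 66, 132, 157, 160, 159, 162, 160, 70, 20, 23, 25, 28, 25]
```

Call:
carry_out(offset=[[0.35,0.05,0],[0.35,0.05,0],[0.35,0.05,0],[0.6,0.1,0],[0.698,0.12,0],[0.698,0.12,0],[0.698,0.12,0],[0.698,0.12,0]], turn=[[0,0,-0.58],[0,0,-0.58],[0,0,-0.58],[0,0,-0.58],[0,0,-0.58],[0,0,-0.58],[0,0,-0.58],[0,0,-0.58]])

```text
clock: 6.25
tcp_pos: [0.4634, 0.1123, 0.2271]
orientation: [-1.032, -2.964, -0.006]
contact_force: [-0.3, 0.2, -0.4]
grip_width: 0.0171
```

Run:
```python
from h import *
o=st(); f=imaging.grab_frame("wrist"); R=Ro.from_rotvec(o["orientation"]).as_matrix(); print(np.round(R,3))
print(wpix(f,[.49,.136,.054]))
save(f,"w5.png",None,1.25)
```

```text
{'clock': 6.25, 'tcp_pos': [0.4634, 0.1123, 0.2271], 'orientation': [-1.032, -2.9644, -0.006], 'contact_force': [-0.2606, 0.2226, -0.4382], 'grip_width': 0.0171, 'joints': [0.302, 0.2527, -0.7618, 1.9948, 0.205, 0.9711, 0.3405]}
[[-0.784  0.621 -0.001]
 [ 0.621  0.784  0.004]
 [ 0.004  0.003 -1.   ]]
(np.float64(355.2122814327789), np.float64(190.5166054981327))
```

View pics/w5.png

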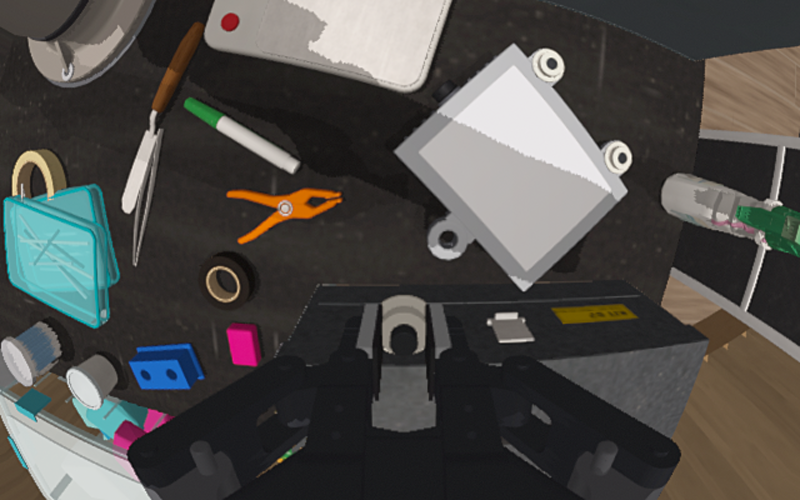

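The wrist view shows the ear hole at full-image px (357.6,190.4), the held rivet at (322,270) and the box face behind the gripper with clearance. I'll descend beside the ear for a closer measurement.

Run:
```python
from h import *
f=imaging.grab_frame("wrist"); o=st(); print(onplane(f,357.6,190.4,.052,1))
```

```text
{'clock': 6.35, 'tcp_pos': [0.4631, 0.1067, 0.2264], 'orientation': [-1.0404, -2.961, 0.0004], 'contact_force': [-0.0091, -1.2076, -1.5563], 'grip_width': 0.0171, 'joints': [0.3068, 0.251, -0.7563, 1.9973, 0.2054, 0.9723, 0.3442]}
[0.49153136 0.13467681 0.052     ]
```

Call:
carry_out(offset=[[0,0,0.1],[0,0,0.19],[0,0,0.19],[0,0,0.19],[0,0,0.19]], turn=[[0,0,0],[0,0,0],[0,0,0],[0,0,0],[0,0,0]])

```text
clock: 6.85
tcp_pos: [0.4654, 0.105, 0.1347]
orientation: [1.048, 2.959, 0.002]
contact_force: [1.0, -0.6, -0.6]
grip_width: 0.0166
```

Run:
```python
from h import *
f=imaging.grab_frame("wrist"); o=st(); u,v=map(int,wpix(f,[.492,.136,.052])); print(u,v)
R=Ro.from_rotvec(o["orientation"]).as_matrix();print(np.round(R,3))
save(f,"w6.png",(u-60,v-30,u+40,v+45),8); print(u-60,v-30); np.save("f6.npy",f,allow_pickle=True)
```

```text
{'clock': 6.9, 'tcp_pos': [0.4656, 0.1051, 0.135], 'orientation': [1.0478, 2.9583, 0.0025], 'contact_force': [-0.2018, -0.426, -0.5293], 'grip_width': 0.0173, 'joints': [0.2337, 0.3851, -0.6978, 2.0843, 0.3505, 0.7839, 0.2105]}
376 215
[[-0.777  0.629  0.004]
 [ 0.629  0.777  0.   ]
 [-0.003  0.003 -1.   ]]
316 185
```

View pics/w6.png

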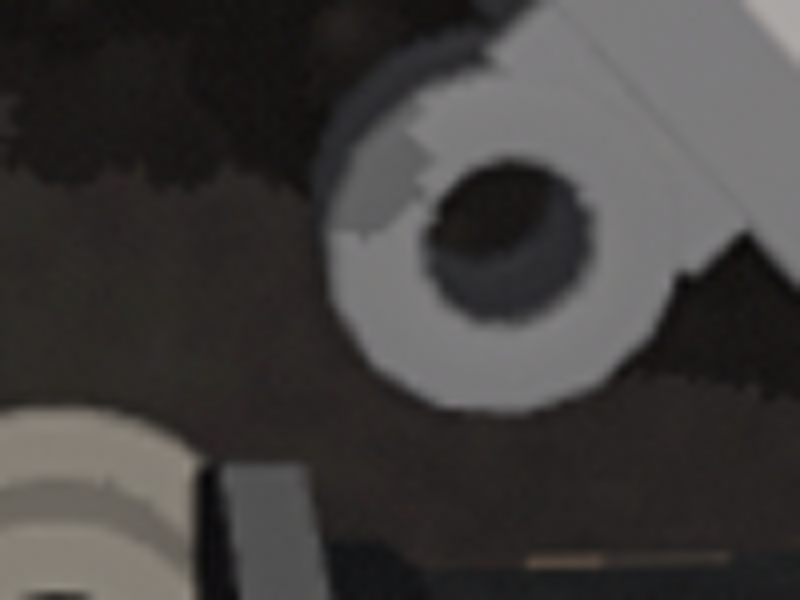

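Run:
```python
from h import *
f=np.load("f6.npy",allow_pickle=True).item(); o=st()
e=onplane(f,379.75,215,.054,1); print("ear",e)
g=imaging.grab_frame("wrist"); print(onplane(g,379.75,215,.054,1))
for z,d in((.054,.016),(.040,.0136)):
    pts=[np.array(wpix(f,[e[0]+d/2*np.cos(t),e[1]+d/2*np.sin(t),z])) for t in np.linspace(0,2*np.pi,60)]; pts=(np.array(pts)-[316,185])*8
    print(z,np.round([pts.min(0),pts.max(0)]))
R=Ro.from_rotvec(o["orientation"]).as_matrix(); 
for p in(o["tcp_pos"],r.get_obs()["tcp_pos"]): print("tool delta",R.T@(e-p))
# camera-fixed version
C=np.array([[0,-.957,-.292],[1,0,0],[0,-.292,.957]]); C[:,1]/=np.linalg.norm(C[:,1]);C[:,2]/=np.linalg.norm(C[:,2])
a=np.array([(379.75-f["cx"])/f["fx"],(215-f["cy"])/f["fy"]]);th=np.hypot(*a);d=C@[*(a/th*np.sin(th)),np.cos(th)]
c0=np.array([.0757,0,-.129]); print("cam-based",c0+d*((.135-.054)+.129)/d[2])
```

```text
{'clock': 6.9, 'tcp_pos': [0.4656, 0.1051, 0.135], 'orientation': [1.0478, 2.9583, 0.0025], 'contact_force': [-0.2018, -0.426, -0.5293], 'grip_width': 0.0173, 'joints': [0.2337, 0.3851, -0.6978, 2.0843, 0.3505, 0.7839, 0.2105]}
ear [0.4928083  0.13820991 0.054     ]
[0.49322546 0.13836472 0.054     ]
0.054 [[424. 156.]
 [596. 322.]]
0.04 [[415. 123.]
 [553. 257.]]
tool delta [-8.18437505e-05  4.26205493e-02  8.11181153e-02]
tool delta [-0.00015281  0.04261137  0.08107427]
cam-based [0.00129992 0.0415736  0.081     ]
```

Run:
```python
from h import *
f=np.load("f6.npy",allow_pickle=True).item()
C=np.array([[0,-.957,-.292],[1,0,0],[0,-.292,.957]]); C[:,1]/=np.linalg.norm(C[:,1]);C[:,2]/=np.linalg.norm(C[:,2])
def cb(u,v,z):
    a=np.array([(u-f["cx"])/f["fx"],(v-f["cy"])/f["fy"]]);th=np.hypot(*a);d=C@[*(a/th*np.sin(th)),np.cos(th)]
    c0=np.array([.0757,0,-.129]); return c0+d*(z+.129)/d[2]
g=cv2.cvtColor(f["pixels"],cv2.COLOR_RGB2GRAY)
print(g[255:290,322].tolist(),g[235:256,322].tolist()); print(g[273,300:346].tolist())
print(cb(322.6,274.3,-.0008), cb(322.6,266,-.0008), cb(322.6,235.7,.0142))
```

```text
[129, 129, 131, 129, 53, 15, 19, 21, 22, 23, 22, 31, 28, 29, 27, 28, 27, 28, 29, 26, 29, 27, 27, 26, 28, 26, 27, 27, 28, 26, 29, 31, 31, 30, 30] [51, 102, 128, 134, 128, 129, 128, 130, 130, 120, 102, 102, 103, 103, 105, 119, 132, 129, 129, 129, 129]
[17, 19, 17, 17, 9, 35, 119, 131, 129, 130, 129, 93, 51, 25, 26, 27, 29, 28, 27, 27, 27, 26, 29, 28, 28, 28, 26, 29, 27, 25, 26, 25, 24, 40, 85, 124, 130, 129, 131, 128, 50, 11, 15, 18, 16, 19]
[ 3.34638340e-04  1.95821535e-06 -8.00000000e-04] [ 4.88706671e-03  1.93236753e-06 -8.00000000e-04] [1.40012688e-02 2.06805714e-06 1.42000000e-02]
```

Call:
carry_out(offset=[[0.001,0.084,0],[0.001,0.084,0.05],[0.001,0.084,0.05],[0.001,0.084,0.05]], turn=[[0,0,0],[0,0,0],[0,0,0],[0,0,0]])

```text
clock: 7.35
tcp_pos: [0.4901, 0.1377, 0.1087]
orientation: [1.048, 2.961, -0.001]
contact_force: [-0.1, 1.1, -0.8]
grip_width: 0.0172
```

Run:
```python
from h import *
P=[]
for i in range(4): P.append(r.get_obs()["tcp_pos"]); s=imaging.grab_frame("side" if i%2 else "top"); 
o=st(); print(np.round(P,4)); R=Ro.from_rotvec(o["orientation"]).as_matrix(); print(np.round(R,4))
print("err tool",R.T@(np.array([.4929,.1382,.054])-np.mean(P,0)))
```

```text
{'clock': 7.55, 'tcp_pos': [0.4906, 0.1377, 0.109], 'orientation': [1.048, 2.96, 0.0006], 'contact_force': [-0.295, -0.737, -0.3602], 'grip_width': 0.0174, 'joints': [0.1404, 0.4726, -0.6624, 2.0305, 0.4149, 0.7706, 0.1179]}
[[0.4901 0.1377 0.1087]
 [0.4904 0.1377 0.109 ]
 [0.4905 0.1377 0.1091]
 [0.4906 0.1377 0.1091]]
[[-7.772e-01  6.292e-01  1.600e-03]
 [ 6.292e-01  7.772e-01 -1.000e-04]
 [-1.300e-03  9.000e-04 -1.000e+00]]
err tool [-0.00156962  0.00193443  0.05500827]
```

Call:
carry_out(offset=[[-0.001,0.002,0.02],[-0.001,0.002,0.02],[-0.001,0.002,0.02]], turn=[[0,0,0],[0,0,0],[0,0,0]])

```text
clock: 7.85
tcp_pos: [0.4908, 0.1384, 0.0975]
orientation: [-1.047, -2.961, 0.001]
contact_force: [0.1, -0.0, -0.5]
grip_width: 0.0169
```

Run:
```python
from h import *
f=imaging.grab_frame("wrist"); o=st(); np.save("f7.npy",f,allow_pickle=True)
save(f,"w7.png",(272,190,372,265),8)
for n,cx in(("est",(.4929,.1382)),("tcp",o["tcp_pos"][:2])):
    pts=np.array([wpix(f,[cx[0]+.017*np.cos(t),cx[1]+.017*np.sin(t),.054]) for t in np.linspace(0,2*np.pi,90)]); pts=(pts-[272,190])*8
    print(n,np.round([pts.min(0),pts.max(0)]))
```

```text
{'clock': 7.9, 'tcp_pos': [0.491, 0.1385, 0.0977], 'orientation': [-1.0472, -2.9615, 0.0004], 'contact_force': [-0.2968, -0.2401, 0.495], 'grip_width': 0.0173, 'joints': [0.1287, 0.4914, -0.651, 2.0347, 0.4315, 0.7526, 0.1039]}
est [[180. 174.]
 [626. 581.]]
tcp [[166. 152.]
 [614. 563.]]
```

View pics/w7.png

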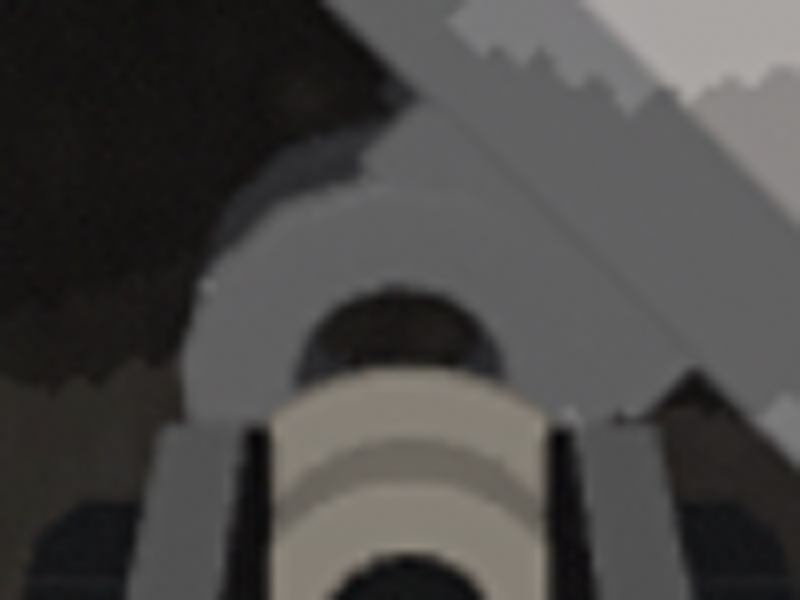

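Run:
```python
from h import *
f=np.load("f7.npy",allow_pickle=True).item()
C=np.array([[0,-.957,-.292],[1,0,0],[0,-.292,.957]]); C[:,1]/=np.linalg.norm(C[:,1]);C[:,2]/=np.linalg.norm(C[:,2])
def cb(u,v,z):
    a=np.array([(u-f["cx"])/f["fx"],(v-f["cy"])/f["fy"]]);th=np.hypot(*a);d=C@[*(a/th*np.sin(th)),np.cos(th)]
    c0=np.array([.0757,0,-.129]); return c0+d*(z+.129)/d[2]
for z in(.0437,): print("hole far edge",cb(322.3,190+287/8,z),"ear far edge",cb(322.3,190+184/8,z),"ear left",cb(272+183/8,190+370/8,z),"hole l/r",cb(272+303/8,190+372/8,z),cb(272+502/8,190+372/8,z))
o=st()
print("world:",onplane(f,322.3,190+287/8,.054,1),onplane(f,322.3,190+184/8,.054,1))
```

```text
hole far edge [ 0.00770122 -0.00017714  0.0437    ] ear far edge [ 0.01586473 -0.00017457  0.0437    ] ear left [ 0.00086545 -0.01685593  0.0437    ] hole l/r [ 0.00074844 -0.0077205   0.0437    ] [0.00074957 0.00737615 0.0437    ]
{'clock': 7.9, 'tcp_pos': [0.491, 0.1385, 0.0977], 'orientation': [-1.0472, -2.9615, 0.0004], 'contact_force': [-0.2968, -0.2401, 0.495], 'grip_width': 0.0173, 'joints': [0.1287, 0.4914, -0.651, 2.0347, 0.4315, 0.7526, 0.1039]}
world: [0.48664024 0.14322744 0.054     ] [0.48028511 0.14836794 0.054     ]
```

Call:
carry_out(offset=[[-0.0014,-0.0004,0],[-0.0014,-0.0004,0.01],[-0.0014,-0.0004,0.02],[-0.0014,-0.0004,0.03],[-0.0014,-0.0004,0.03]], turn=[[0,0,0],[0,0,0],[0,0,0],[0,0,0],[0,0,0]])

```text
clock: 8.4
tcp_pos: [0.491, 0.1378, 0.082]
orientation: [-1.047, -2.961, 0.001]
contact_force: [-0.0, 0.4, -0.4]
grip_width: 0.0169
```

Call:
carry_out(offset=[[0,0,0.006],[0,0,0.012],[0,0,0.018],[0,0,0.018]], turn=[[0,0,0],[0,0,0],[0,0,0],[0,0,0]])

```text
clock: 8.8
tcp_pos: [0.4913, 0.1379, 0.0735]
orientation: [-1.047, -2.961, 0.001]
contact_force: [-0.1, 0.2, -0.6]
grip_width: 0.0172
```

Call:
carry_out(offset=[[0,0,0.002],[0,0,0.004],[0,0,0.004]], turn=[[0,0,0],[0,0,0],[0,0,0]])

```text
clock: 9.1
tcp_pos: [0.4915, 0.138, 0.0719]
orientation: [-1.047, -2.962, 0.0]
contact_force: [-0.9, 0.3, -0.3]
grip_width: 0.0166
```

Call:
carry_out(offset=[[0,0,0.002],[0,0,0.004],[0,0,0.004]], turn=[[0,0,0],[0,0,0],[0,0,0]])

```text
clock: 9.4
tcp_pos: [0.4916, 0.1379, 0.0699]
orientation: [1.047, 2.962, -0.0]
contact_force: [-0.6, -0.6, 0.2]
grip_width: 0.0172
```

Call:
carry_out(offset=[[0,0,0.002],[0,0,0.004],[0,0,0.004]], turn=[[0,0,0],[0,0,0],[0,0,0]])

```text
clock: 9.7
tcp_pos: [0.4914, 0.1379, 0.0679]
orientation: [-1.047, -2.962, 0.0]
contact_force: [-0.9, -0.9, 1.9]
grip_width: 0.017
```

Call:
carry_out(offset=[[0,0,0.002],[0,0,0.004],[0,0,0.004]], turn=[[0,0,0],[0,0,0],[0,0,0]])

```text
clock: 10.0
tcp_pos: [0.4915, 0.1379, 0.066]
orientation: [-1.047, -2.962, 0.001]
contact_force: [-2.1, -0.3, 5.0]
grip_width: 0.0175
```

Call:
carry_out(offset=[[0,0,-0.004],[0,0,-0.004]], turn=[[0,0,0],[0,0,0]])

```text
clock: 10.2
tcp_pos: [0.4914, 0.138, 0.0681]
orientation: [-1.047, -2.962, 0.0]
contact_force: [-2.7, -1.0, 4.0]
grip_width: 0.0168
```

Call:
carry_out(offset=[[0,0,0],[0,0,0],[0,0,0],[0,0,0]], turn=[[0,0,0],[0,0,0],[0,0,0],[0,0,0]], hand=0.55)

```text
clock: 10.6
tcp_pos: [0.4916, 0.1379, 0.0678]
orientation: [-1.048, -2.962, 0.0]
contact_force: [-0.9, -0.0, -0.2]
grip_width: 0.039
```

Call:
carry_out(offset=[[0,0,-0.02],[0,0,-0.06],[0,0,-0.08],[0,0,-0.08]], turn=[[0,0,0],[0,0,0],[0,0,0],[0,0,0]])

```text
clock: 11.0
tcp_pos: [0.4927, 0.1384, 0.1096]
orientation: [1.047, 2.959, 0.003]
contact_force: [0.2, -0.4, -0.6]
grip_width: 0.0386
```

Run:
```python
from h import *
f=imaging.grab_frame("wrist"); o=st(); np.save("f8.npy",f,allow_pickle=True)
u,v=map(int,wpix(f,[.4915,.1379,.06])); print(u,v)
save(f,"w8.png",(u-60,v-45,u+60,v+45),6.5); print(u-60,v-45)
```

```text
{'clock': 11.05, 'tcp_pos': [0.4921, 0.138, 0.1087], 'orientation': [1.0473, 2.9601, 0.0013], 'contact_force': [-0.2741, 0.3176, -0.8053], 'grip_width': 0.0384, 'joints': [0.1404, 0.4753, -0.6624, 2.0274, 0.4166, 0.7713, 0.1181]}
318 230
258 185
```

View pics/w8.png

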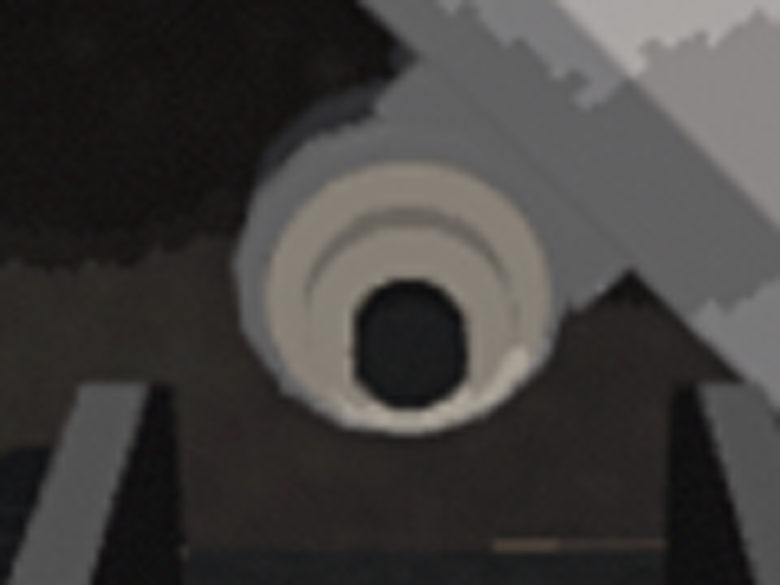

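Call:
carry_out(offset=[[0,0,0],[0,0,0],[0,0,0],[0,0,0],[0,0,0.02],[0,0,0.036],[0,0,0.036]], turn=[[0,0,0],[0,0,0],[0,0,0],[0,0,0],[0,0,0],[0,0,0],[0,0,0]], hand=1, force=40)

```text
clock: 11.75
tcp_pos: [0.4905, 0.1375, 0.0883]
orientation: [-1.046, -2.96, 0.002]
contact_force: [-0.3, 1.2, 0.4]
grip_width: 0.0002
```

Call:
carry_out(offset=[[0,0,0.002],[0,0,0.004],[0,0,0.006],[0,0,0.008],[0,0,0.008]], turn=[[0,0,0],[0,0,0],[0,0,0],[0,0,0],[0,0,0]])

```text
clock: 12.25
tcp_pos: [0.4915, 0.138, 0.0859]
orientation: [1.047, 2.962, 0.0]
contact_force: [1.1, -0.6, 0.1]
grip_width: -0.0001
```

Call:
carry_out(offset=[[0,0,0.002],[0,0,0.004],[0,0,0.004]], turn=[[0,0,0],[0,0,0],[0,0,0]])

```text
clock: 12.55
tcp_pos: [0.4917, 0.1378, 0.0839]
orientation: [1.048, 2.962, -0.0]
contact_force: [-0.2, -1.3, 1.1]
grip_width: -0.0002
```

Contact is at about z = 0.084, as expected. I'll press on slowly.

Call:
carry_out(offset=[[0,0,0.002],[0,0,0.004],[0,0,0.004]], turn=[[0,0,0],[0,0,0],[0,0,0]])

```text
clock: 12.85
tcp_pos: [0.4917, 0.1376, 0.082]
orientation: [1.048, 2.961, -0.001]
contact_force: [-0.7, -2.5, 4.2]
grip_width: -0.0001
```

Call:
carry_out(offset=[[0,0,0.002],[0,0,0.004],[0,0,0.004]], turn=[[0,0,0],[0,0,0],[0,0,0]])

```text
clock: 13.15
tcp_pos: [0.4918, 0.1374, 0.0801]
orientation: [1.048, 2.961, -0.001]
contact_force: [-0.1, -3.4, 7.3]
grip_width: 0.0
```

Call:
carry_out(offset=[[0,0,0.001],[0,0,0.002],[0,0,0.002]], turn=[[0,0,0],[0,0,0],[0,0,0]])

```text
clock: 13.45
tcp_pos: [0.4918, 0.1373, 0.0792]
orientation: [1.048, 2.961, -0.001]
contact_force: [-0.3, -3.5, 7.5]
grip_width: 0.0003
```

Call:
carry_out(offset=[[0,0,0.001],[0,0,0.002],[0,0,0.002]], turn=[[0,0,0],[0,0,0],[0,0,0]])

```text
clock: 13.75
tcp_pos: [0.4918, 0.1373, 0.0783]
orientation: [1.048, 2.961, -0.002]
contact_force: [-0.1, -3.4, 9.2]
grip_width: -0.0002
```

Call:
carry_out(offset=[[0,0,0.001],[0,0,0.002],[0,0,0.002]], turn=[[0,0,0],[0,0,0],[0,0,0]])

```text
clock: 14.05
tcp_pos: [0.4918, 0.1373, 0.0773]
orientation: [1.048, 2.961, -0.002]
contact_force: [-1.0, -4.0, 8.8]
grip_width: -0.0005
```

Call:
carry_out(offset=[[0,0,0.001],[0,0,0.002],[0,0,0.002]], turn=[[0,0,0],[0,0,0],[0,0,0]])

```text
clock: 14.35
tcp_pos: [0.4918, 0.1373, 0.0763]
orientation: [1.048, 2.961, -0.002]
contact_force: [-1.6, -4.6, 8.8]
grip_width: -0.0001
```

Call:
carry_out(offset=[[0,0,0.001],[0,0,0.002],[0,0,0.002]], turn=[[0,0,0],[0,0,0],[0,0,0]])

```text
clock: 14.65
tcp_pos: [0.4918, 0.1373, 0.0753]
orientation: [1.048, 2.961, -0.002]
contact_force: [-1.2, -3.2, 9.8]
grip_width: -0.0002
```

Force is on a plateau at about 9 N, so the pin is sliding. It should be home at a TCP height of about 0.070–0.071.

Call:
carry_out(offset=[[0,0,0.001],[0,0,0.002],[0,0,0.002]], turn=[[0,0,0],[0,0,0],[0,0,0]])

```text
clock: 14.95
tcp_pos: [0.4918, 0.1373, 0.0743]
orientation: [1.048, 2.961, -0.002]
contact_force: [-0.8, -4.7, 8.7]
grip_width: 0.0002
```

Call:
carry_out(offset=[[0,0,0.001],[0,0,0.002],[0,0,0.002]], turn=[[0,0,0],[0,0,0],[0,0,0]])

```text
clock: 15.25
tcp_pos: [0.4918, 0.1373, 0.0733]
orientation: [1.048, 2.961, -0.002]
contact_force: [-0.5, -3.6, 8.4]
grip_width: -0.0002
```

Call:
carry_out(offset=[[0,0,0.001],[0,0,0.002],[0,0,0.002]], turn=[[0,0,0],[0,0,0],[0,0,0]])

```text
clock: 15.55
tcp_pos: [0.4918, 0.1373, 0.0723]
orientation: [1.048, 2.961, -0.002]
contact_force: [0.3, -4.1, 9.0]
grip_width: -0.0002
```

Call:
carry_out(offset=[[0,0,0.0005],[0,0,0.001],[0,0,0.001]], turn=[[0,0,0],[0,0,0],[0,0,0]])

```text
clock: 15.85
tcp_pos: [0.4919, 0.1373, 0.0718]
orientation: [1.048, 2.961, -0.002]
contact_force: [-0.9, -4.1, 8.9]
grip_width: 0.0001
```

Call:
carry_out(offset=[[0,0,0.0005],[0,0,0.001],[0,0,0.001]], turn=[[0,0,0],[0,0,0],[0,0,0]])

```text
clock: 16.15
tcp_pos: [0.4918, 0.1373, 0.0713]
orientation: [1.048, 2.961, -0.002]
contact_force: [-0.6, -3.7, 7.4]
grip_width: -0.0002
```

Call:
carry_out(offset=[[0,0,0.0005],[0,0,0.001],[0,0,0.001]], turn=[[0,0,0],[0,0,0],[0,0,0]])

```text
clock: 16.45
tcp_pos: [0.4919, 0.1373, 0.0708]
orientation: [1.048, 2.961, -0.002]
contact_force: [-0.5, -3.8, 8.3]
grip_width: 0.0004
```

Call:
carry_out(offset=[[0,0,0.0005],[0,0,0.001],[0,0,0.001]], turn=[[0,0,0],[0,0,0],[0,0,0]])

```text
clock: 16.75
tcp_pos: [0.4918, 0.1373, 0.0703]
orientation: [1.048, 2.961, -0.002]
contact_force: [-2.1, -3.6, 8.9]
grip_width: 0.0001
```

Call:
carry_out(offset=[[0,0,0.0005],[0,0,0.001],[0,0,0.001]], turn=[[0,0,0],[0,0,0],[0,0,0]])

```text
clock: 17.05
tcp_pos: [0.4919, 0.1374, 0.0701]
orientation: [1.048, 2.961, -0.002]
contact_force: [-2.2, -4.7, 10.8]
grip_width: 0.0003
```

Call:
carry_out(offset=[[0,0,0.0004],[0,0,0.0008],[0,0,0.0008]], turn=[[0,0,0],[0,0,0],[0,0,0]])

```text
clock: 17.35
tcp_pos: [0.4919, 0.1373, 0.07]
orientation: [1.048, 2.96, -0.002]
contact_force: [-2.9, -5.0, 15.4]
grip_width: -0.0002
```

The hard stop is confirmed: 15 N with no further travel. I'll back off and check.

Call:
carry_out(offset=[[0,0,-0.004],[0,0,-0.01],[0,0,-0.04],[0,0,-0.08],[0,0,-0.1],[0,0,-0.1]], turn=[[0,0,0],[0,0,0],[0,0,0],[0,0,0],[0,0,0],[0,0,0]])

```text
clock: 17.95
tcp_pos: [0.4926, 0.1386, 0.1207]
orientation: [1.047, 2.959, 0.003]
contact_force: [0.3, 0.7, -0.2]
grip_width: 0.0002
```

Call:
carry_out(offset=[[0,-0.08,0],[0,-0.08,0],[0,-0.08,0]], turn=[[0,0,0],[0,0,0],[0,0,0]])

```text
clock: 18.25
tcp_pos: [0.4658, 0.106, 0.1185]
orientation: [-1.049, -2.961, 0.001]
contact_force: [0.2, -0.4, -0.6]
grip_width: -0.0
```

Run:
```python
from h import *
f=imaging.grab_frame("wrist"); o=st(); np.save("f9.npy",f,allow_pickle=True)
u,v=map(int,wpix(f,[.4925,.138,.05])); print(u,v)
save(f,"w9.png",(u-60,v-40,u+60,v+50),6.5)
for n,z,d in(("flange@level",.0515,.028),("flange@loose",.0565,.028)):
    p=np.array([wpix(f,[.4925+d/2*np.cos(t),.138+d/2*np.sin(t),z]) for t in np.linspace(0,6.3,60)]);print(n,np.round((np.array([p.min(0),p.max(0)])-[u-60,v-40])*6.5))
```

```text
{'clock': 18.3, 'tcp_pos': [0.4665, 0.1069, 0.1188], 'orientation': [-1.0479, -2.9616, -0.0004], 'contact_force': [-0.0948, 0.3132, 0.8689], 'grip_width': -0.0002, 'joints': [0.2172, 0.4155, -0.6864, 2.0911, 0.3807, 0.7585, 0.1819]}
381 221
flange@level [[262. 142.]
 [521. 390.]]
flange@loose [[268. 157.]
 [532. 409.]]
```

View pics/w9.png

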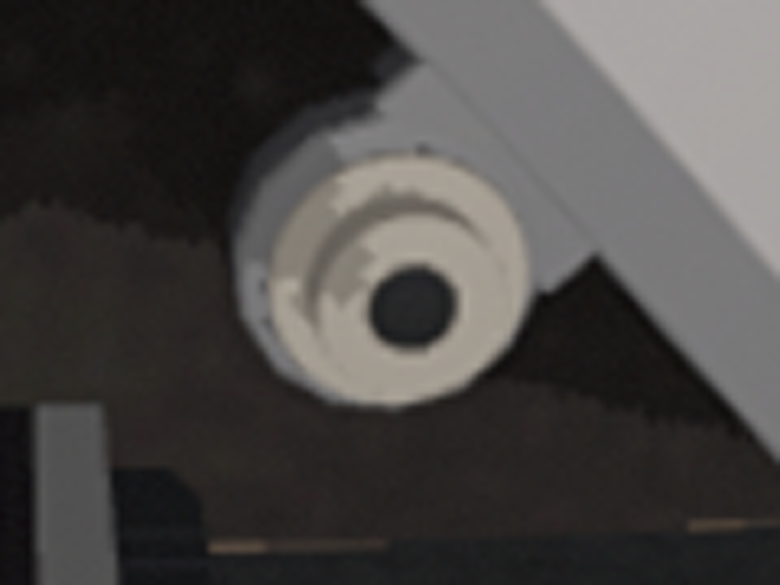

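The pin is flush with the hub, with no side face showing. The flange is flat on the ear at crop (400,280). To confirm the cover is held level, I'll probe lightly with the shut fingertips. Contact would come at about z = 0.076 if it were loose, or about 0.071 if held.

Call:
carry_out(offset=[[0,0.08,0],[0,0.08,0.03],[0,0.08,0.06],[0,0.08,0.084],[0,0.08,0.087],[0,0.08,0.09],[0,0.08,0.09]], turn=[[0,0,0],[0,0,0],[0,0,0],[0,0,0],[0,0,0],[0,0,0],[0,0,0]])

```text
clock: 19.0
tcp_pos: [0.4916, 0.1378, 0.0741]
orientation: [1.048, 2.961, 0.0]
contact_force: [0.1, -0.5, -0.2]
grip_width: 0.0005
```

Call:
carry_out(offset=[[0,0,0.001],[0,0,0.002],[0,0,0.002]], turn=[[0,0,0],[0,0,0],[0,0,0]])

```text
clock: 19.3
tcp_pos: [0.4918, 0.1379, 0.0733]
orientation: [1.048, 2.961, 0.0]
contact_force: [-0.2, 0.0, -0.7]
grip_width: 0.0004
```

There is no contact at 0.0733, about 3 mm below where a loose cover would touch, so the cover is held down. I'll retract, check the other items and hand in.

Call:
carry_out(offset=[[0,0,-0.05],[0,0,-0.15],[0,0,-0.25],[0,0,-0.3],[0,0,-0.3],[0,0,-0.3]], turn=[[0,0,0],[0,0,0],[0,0,0],[0,0,0],[0,0,0],[0,0,0]])

```text
clock: 19.9
tcp_pos: [0.4916, 0.1377, 0.2232]
orientation: [1.048, 2.96, 0.0]
contact_force: [0.2, -0.2, -0.8]
grip_width: -0.0
```

Run:
```python
from h import *
st(); f=imaging.grab_frame("side")
for q in("clamp","clip_box","gaffer_roll","rivet"):
    for d in look_for(q,"side")[:2]: print(q,round(d["score"],2),np.round(w(f,d["xyz"]),3))
print(r.hand_in())
```

```text
{'clock': 19.9, 'tcp_pos': [0.4916, 0.1377, 0.2232], 'orientation': [1.0477, 2.9605, 0.0], 'contact_force': [0.1674, -0.1628, -0.7599], 'grip_width': -0.0, 'joints': [0.2378, 0.3197, -0.7548, 1.9286, 0.2613, 0.9914, 0.2542]}
clamp 0.53 [0.38  0.023 0.015]
clip_box 0.65 [ 0.457 -0.113  0.019]
gaffer_roll 0.81 [ 0.391 -0.078  0.018]
rivet 0.89 [ 0.518 -0.191  0.037]
the job is handed in; nothing more can be done
None
```

I set the 28 mm-flange rivet from the blue block through the ear and lug, pressed its pin home, and handed the job in at about 20 s. No verdict was reported.

- **Pressing:** the pin slid at about 9 N. It stopped hard at 15.4 N, against the ear's 22 N limit, and I backed off there.
- **Pin:** the close-up after pressing shows it flush with the hub.
- **Cover:** a light probe met nothing 3 mm below where a loose cover would have touched, so it stays down. I inferred this from touch, because the image alone could not tell level from loose.
- **Other things:** the clamp, pink box, tape roll and larger look-alike rivet are within the network's error (about 4 mm, 5 mm for the roll) of where they started.
- **Grip reading:** the finger opening read 17 mm on the 20 mm hub. Closing on the rivet pushed up on the tool with 21 N until I raised it slightly. The pictures showed the rivet gripped upright.

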